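# Build the chocolate sample display in running bond

## Robot

A 6-joint arm with a two-finger parallel gripper is mounted at the origin on a cart in front of the work surface, level with it; the furniture and walls round the work are solid. World frame = base frame: x ahead of the robot, y to its left, z up, the work surface at z = 0. Lengths are in m, angles in rad, forces in N, time in s.
With the tool pointing down it reaches from about 0.275 to 0.825 m from the base axis. Payload 4.9 kg.
Tool frame: the origin (TCP) lies midway between the tips of the shut fingers; the grasp point (between the pads) lies 19 mm behind it; z points along the fingers, y is the direction in which the jaws open and shut (so a half turn about z gives the same grasp; the last joint's range is limited). The gripper opens to 85 mm and grips with 20 to 120 N. Pads are 22 mm wide; open, the fingers measure 114 mm over their backs; the gripper's body (76 mm by 85 mm) begins 54 mm behind the grasp point. The pads swing forward as they close: fully open they stand 13 mm farther back than shut.
Start: joints at [1.192, 0.326, -0.193, 1.052, 0, 1.437], TCP at [0.133, 0.534, 0.231] pointing down, gripper open.
Joint ranges: [-2.65, 2.65], [-0.97, 1.79], [-1.3, 1.35], [-1.93, 2.1], [-1.47, 1.37], [-3.14, 3.14]. Speed limits (rad/s): [2.57, 2.57, 3.14, 3.14, 3.14, 3.14].

## Interface

Orientations are given as a unit quaternion [x, y, z, w].
In Python, from station import robot gives the robot as it stands.
- The arm moves only by the shell command python3 -m crank 'ROWS' [FORCE]. ROWS is JSON, a list that holds one entry, the list of rows, each a list of 7 numbers: the shift along the tool's x, y, z in mm, then the turn, a rotation vector about the tool's x, y, z in degrees, then the finger opening in mm, from 0 to 85.4. A call has 1 to 20 rows; each row shifts and turns the commanded pose from where the row before left it, along the tool's axes as they then stand; what a row does not reach is not made up. A row lasts 1/10 s, in which the tool goes at most 50 mm and 8.59 degrees, less where a joint would pass 70% of its speed; a pose out of reach is approached as far as the arm can. A call with a gripper value outside its range is refused whole. The fingers move at their own pace and stop on an object; FORCE is the grip in N (left out, the last holds). Time passes only in rows, so rows that do not move let the fingers close. It gives the time, the measured TCP pose, the force and the opening at its end, in the units of the state.
- robot.get_state(): the state, without advancing time (a new reading comes with each control period).
- robot.snapshot(name): name is "scene" or "top"; returns (picture, depth): 384x512x3 uint8, red, green, blue; 384x512 float32, m along the optical axis (not along the pixel's ray), 0 where there is no reading.
- robot.camera_info(name): a dict with "mtx" (3x3 intrinsics, pixels), "pose" (4x4, takes a point from camera to world coordinates). Camera axes: x right, y down, z forward; pixel columns grow to the right and rows downward; lengths in m; the calibration is good to about 2 mm. A picture is of the moment at which its call begins. camera_info takes no time and is no camera call.
- robot.hand_in(): hands the job in, once; it reports no verdict.
The state is a dict: "time": time; "joint_pos": joint angles; "qd": joint speeds; "tau": joint torques, N m; "tool_pos": TCP position; "tool_rot": TCP orientation; "contact_force": force on the tool from outside, world axes, zero at the start; "torque": the same for the moment, N m; "finger_gap": finger opening in m.
Only numpy, scipy, OpenCV 4.12 (cv2) and the standard library are available. Lean on these libraries where they do the work, as an engineer would, in place of code of your own. Each camera call takes 0.05 s, during which the arm holds its last target.

## Task

Build the sample display on the wooden board: lay the square-ended bar on the dark line to the left of the cross mark and the round-ended bar to its right (left and right as the robot sees them), end to end and nearly touching at the cross mark, then lay the grooved bar along the line on top of the two in running bond, its middle over their joint. Stand the open cup shell, mouth up, on the middle of the grooved bar, and stand the spice jar upright inside the ring behind the stack. Leave the kitchen timer and the tart dish where they stand.

Things in the scene. Friction and masses are not known exactly. Their poses are not given: they have to be found in the camera images.
- board: fixed light wooden board, 160 x 260 x 12 mm (x, y, z); origin: centre of underside; x away from the robot (within 0.35 rad), y left along the long side. Flat top with flush dark wood inlays: a line 236 mm long along y at x = -30 mm; a 60 mm cross mark across its middle (x = -30, y = 0); behind it a ring, 50 mm inside, 60 mm outside diameter, centred at x = +42, y = 0.
- square_bar: plain brown chocolate bar, 36 x 90 x 22 mm (x, y, z); origin: centre of its underside, y along its length, z up. Flat smooth top and square ends.
- round_bar: plain brown chocolate bar, 36 x 90 x 22 mm (x, y, z); origin: centre of its underside, y along its length, z up. Flat smooth top; both ends are half-rounds of 18 mm radius (90 mm is over the round ends).
- grooved_bar: plain brown chocolate bar, 36 x 90 x 22 mm (x, y, z); origin: centre of its underside, y along its length, z up. Square ends; two grooves 6 mm wide and 8 mm deep run across its top and part it into three pieces 26 mm long; below the grooves it is one solid block.
- cup_shell: small open chocolate cup, dark brown, 41 mm across the mouth, 32 mm across the foot, 20 mm high, 14 g; origin: centre of its underside, z up through the mouth. Gripped from outside across its walls.
- chili_jar: closed spice jar, clear glass with a coloured label and yellow screw cap, 42 mm across, 106 mm high, cap 41 mm across from 85 mm up; 110 g; origin: centre of its underside, z up. Can be gripped across the cap or just below it.
- timer: loose kitchen timer, red and white, 68 mm across, 60 mm high; bystander, stands behind the work on the right; origin: centre of its underside.
- tart_dish_1: loose fluted aluminium tart dish, 83 mm across, 33 mm high; bystander, stands behind the work on the left; origin: centre of its underside.
There are look-alikes about, which are no part of the job. What is shaped like the grooved_bar but purple is not meant.

How it is judged:
At the end, for the whole second after the job is handed in: In place within 12 mm each way: square-ended and round-ended bars 46.5 mm left and right of the cross mark on the line (centres under 102 mm apart), grooved bar on both over the mark, cup upright on its middle, spice jar in the ring. Bars within 0.15 rad of the line; all level, at rest (x of square_bar in the frame of board between -0.042 and -0.018 m and y of square_bar in the frame of board between 0.0345 and 0.0585 m and z of square_bar in the frame of board between 0.008 and 0.016 m and x of round_bar in the frame of board between -0.042 and -0.018 m and y of round_bar in the frame of board between -0.0585 and -0.0345 m and z of round_bar in the frame of board between 0.008 and 0.016 m and x of grooved_bar in the frame of board between -0.042 and -0.018 m and y of grooved_bar in the frame of board between -0.012 and 0.012 m and z of grooved_bar in the frame of board between 0.03 and 0.038 m and x of chili_jar in the frame of board between 0.03 and 0.054 m and y of chili_jar in the frame of board between -0.012 and 0.012 m and z of chili_jar in the frame of board between 0.008 and 0.016 m and horizontal distance between square_bar and round_bar below 0.102 m and angle between the y axis of each of square_bar, round_bar, grooved_bar and the y axis of board, either way round below 0.15 rad and horizontal distance between cup_shell and grooved_bar below 0.012 m and z of cup_shell in the frame of grooved_bar between 0.018 and 0.026 m and angle between each of square_bar, round_bar, grooved_bar, cup_shell, chili_jar's own z axis and vertical below 0.12 rad and linear speed of each of square_bar, round_bar, grooved_bar, cup_shell, chili_jar below 0.02 m/s); the robot touches nothing.
It fails at once if the kitchen timer is disturbed (moved over 30 mm) (distance of timer from where it was at the start of the episode above 0.03 m).
It fails at once if the tart dish is disturbed (moved over 30 mm or tipped) (distance of tart_dish_1 from where it was at the start of the episode above 0.03 m or angle between tart_dish_1's own z axis and vertical above 0.5 rad).
It also fails if it takes over 104 s, if anything falls off the work surface, if the arm or the gripper's body presses on something with over 40 N, if the wrist force passes 120 N, or if a joint passes its speed limit or range.

## Working session

There is one attempt and no reset: what is moved stays moved. The work goes in short steps, Python scripts to look and compute and a shell command to move; the robot and the scene stay as the last step left them, time stands still between calls to the robot, and variables do not carry over. Pictures are saved under pics/ and viewed, and the job is handed in when it is done.

```bash
ls; mkdir -p pics; python3 - <<'E'
from station import robot
import cv2,numpy as np
for n in("scene","top"):
    p,d=robot.snapshot(n); np.savez(f"pics/{n}0.npz",p=p,d=d)
    cv2.imwrite(f"pics/{n}0.png",cv2.resize(p[:,:,::-1],(800,600),interpolation=cv2.INTER_CUBIC))
    i=robot.camera_info(n); print(n,np.round(i["mtx"],1).tolist(),np.round(i["pose"],3).tolist())
s=robot.get_state();print(s)
E
```

```text
pics
scene [[457.1, 0.0, 257.1], [0.0, 457.1, 185.9], [0.0, 0.0, 1.0]] [[0.878, -0.261, 0.402, 0.053], [-0.479, -0.471, 0.74, -0.865], [-0.003, -0.843, -0.539, 0.652], [0.0, 0.0, 0.0, 1.0]]
top [[454.8, 0.0, 250.3], [0.0, 454.8, 191.5], [0.0, 0.0, 1.0]] [[0.021, -0.988, 0.154, 0.338], [-1.0, -0.018, 0.02, -0.006], [-0.017, -0.154, -0.988, 1.216], [0.0, 0.0, 0.0, 1.0]]
{'time': 0.1, 'joint_pos': array([ 1.19179647e+00,  3.26885377e-01, -1.93479892e-01,  1.05202059e+00,
       -2.48717531e-06,  1.43661372e+00]), 'qd': array([ 1.93252859e-05, -1.37696841e-03,  1.45638397e-03,  3.18836290e-04,
        5.92792796e-04,  1.93703938e-03]), 'tau': array([ 1.15877388e-03, -4.44239295e+01,  2.63038641e+01,  7.87796394e-03,
       -1.50628503e-04, -5.30805096e-06]), 'tool_pos': array([0.13309151, 0.5331094 , 0.23057316]), 'tool_rot': array([ 1.22103120e-01,  9.92517101e-01, -7.69062631e-04, -2.00497002e-04]), 'contact_force': array([ 0.07733586, -1.46779991, -0.36725527]), 'torque': array([ 0.0020471 ,  0.02122364, -0.00438239]), 'finger_gap': 0.08579003983758055}
```

View pics/top0.png

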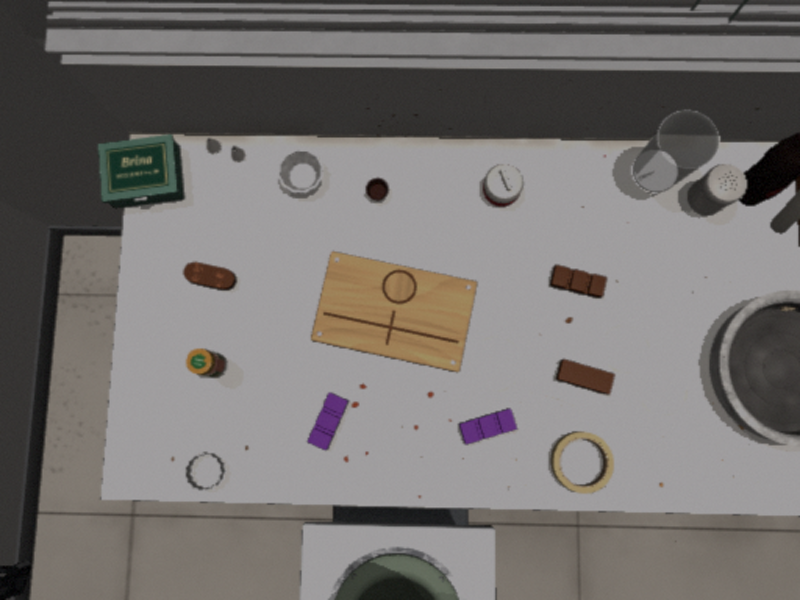

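View pics/scene0.png

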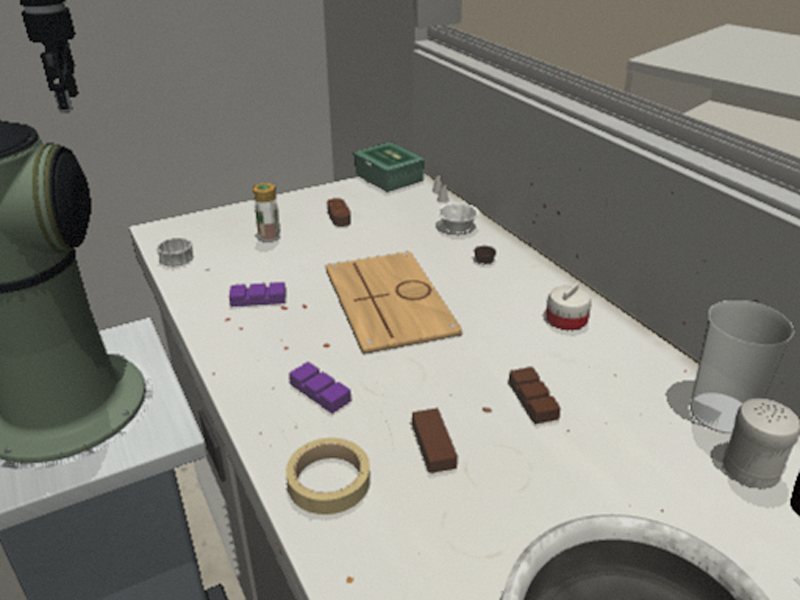

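The top view (800x600 pixels) shows these candidates:
- **Square bar:** (585,377).
- **Round bar:** (210,276).
- **Grooved bar:** the brown one at (578,281). The two purple ones at (328,421) and (488,426) are look-alikes.
- **Cup:** (377,189).
- **Jar:** (205,362).
- **Timer:** (503,185).
- **Tart dish:** (300,173). The open ring at (205,470) is something else.

I'll confirm these in enlarged crops and measure.

```bash
cat > h.py <<'E'
from station import robot
import cv2,numpy as np
def snap(n,tag):
    p,d=robot.snapshot(n); np.savez(f"pics/{n}{tag}.npz",p=p,d=d); return p,d
def load(n,tag):
    z=np.load(f"pics/{n}{tag}.npz"); return z["p"],z["d"]
def ray(n,uv,z):
    i=robot.camera_info(n);K=np.array(i["mtx"]);T=np.array(i["pose"])
    uv=np.atleast_2d(np.asarray(uv,float))
    r=np.c_[uv,np.ones(len(uv))]@np.linalg.inv(K).T@T[:3,:3].T
    return T[:3,3]+r*((z-T[2,3])/r[:,2])[:,None]
def proj(n,P):
    i=robot.camera_info(n);K=np.array(i["mtx"]);T=np.array(i["pose"])
    c=(np.atleast_2d(P)-T[:3,3])@T[:3,:3]; q=c@K.T; return q[:,:2]/q[:,2:]
def pts3(n,d):
    i=robot.camera_info(n);K=np.array(i["mtx"]);T=np.array(i["pose"])
    v,u=np.indices(d.shape); r=np.stack([u,v,np.ones_like(u)],-1)@np.linalg.inv(K).T
    return (r*d[...,None])@T[:3,:3].T+T[:3,3]
def crop(p,u,v,r,s=300):
    c=p[max(0,v-r):v+r,max(0,u-r):u+r,::-1]; return cv2.resize(c,(s,s),interpolation=cv2.INTER_CUBIC)
E
python3 - <<'E'
from h import *
p,d=load("top","0")
f=.64
c=[crop(p,int(x*f),int(y*f),26,260) for x,y in((585,377),(210,276),(578,281),(377,189),(205,362),(300,173))]
cv2.imwrite("pics/cr0.png",np.vstack([np.hstack(c[:3]),np.hstack(c[3:])]))
P=pts3("top",d)
hsv=cv2.cvtColor(p,cv2.COLOR_RGB2HSV)
for x,y in((585,377),(210,276),(578,281),(377,189),(205,362),(503,185),(300,173)):
    u,v=int(x*f),int(y*f); print((u,v),hsv[v,u],np.round(P[v,u],3))
E
```

```text
(374, 241) [ 10 146  82] [ 0.4   -0.307  0.019]
(134, 176) [ 10 153  75] [0.561 0.332 0.019]
(369, 179) [ 10 147  80] [ 0.563 -0.296  0.022]
(241, 120) [  5 139  46] [0.726 0.049 0.005]
(131, 231) [ 20 156 124] [0.407 0.306 0.108]
(321, 118) [165   3 157] [ 0.721 -0.166  0.048]
(192, 110) [160   5 160] [ 0.756  0.187 -0.003]
```

View pics/cr0.png

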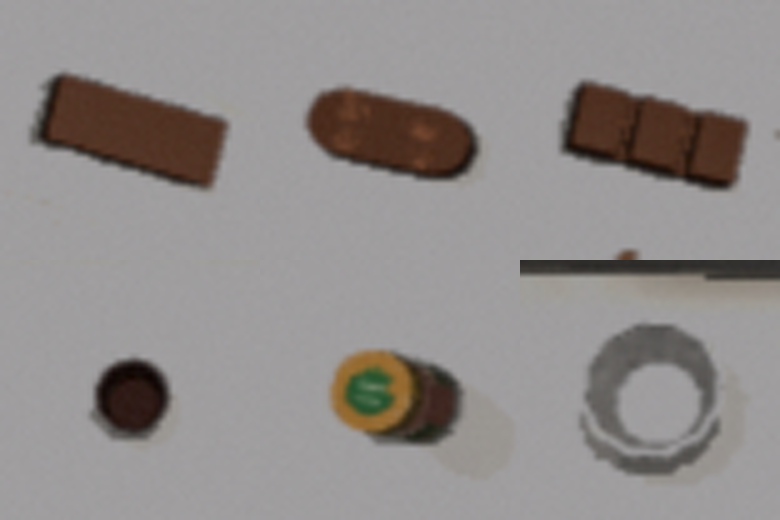

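The crops confirm all five targets: plain square bar, the only rounded bar, the brown grooved bar, the cup mouth up, and the jar upright with its yellow cap. Next I'll measure them.

```bash
cat > meas.py <<'E'
from h import *
def bars(p,centers,z=0.022,vmin=58,rad=30):
    hsv=cv2.cvtColor(p,cv2.COLOR_RGB2HSV)
    out=[]
    for (u,v) in centers:
        m=((hsv[...,0]<16)&(hsv[...,1]>105)&(hsv[...,2]>vmin)&(hsv[...,2]<130)).astype(np.uint8)
        w=np.zeros_like(m);cv2.circle(w,(u,v),rad,1,-1);m&=w
        m=cv2.morphologyEx(m,cv2.MORPH_CLOSE,np.ones((5,5),np.uint8))
        n,l,s,c=cv2.connectedComponentsWithStats(m)
        k=1+np.argmax(s[1:,4]); cs=max(cv2.findContours((l==k).astype(np.uint8),cv2.RETR_EXTERNAL,cv2.CHAIN_APPROX_NONE)[0],key=len)
        W=ray("top",cs[:,0,:],z)[:,:2]
        r=cv2.minAreaRect((W*1000).astype(np.float32)); (cx,cy),(a,b),th=r
        if a>b: ang=th
        else: ang=th+90; a,b=b,a
        out.append((cx,cy,(ang)%180,a,b))
    return out
E
python3 - <<'E'
from meas import *
p,d=load("top","0");P=pts3("top",d)
for n,b in zip("square round grooved".split(),bars(p,[(374,241),(134,176),(369,179)])): print(n,"c mm, long-axis deg from x, len, wid",np.round(b,1))
hsv=cv2.cvtColor(p,cv2.COLOR_RGB2HSV)
# board
m=((hsv[...,0]>8)&(hsv[...,0]<25)&(hsv[...,1]>50)&(hsv[...,2]>110)).astype(np.uint8)
w=np.zeros_like(m);w[150:245,190:315]=1;m&=w
m=cv2.morphologyEx(m,cv2.MORPH_CLOSE,np.ones((9,9),np.uint8))
cs=max(cv2.findContours(m,cv2.RETR_EXTERNAL,cv2.CHAIN_APPROX_NONE)[0],key=len)
W=ray("top",cs[:,0,:],0.012)[:,:2]*1000;print("board",cv2.minAreaRect(W.astype(np.float32)))
dk=((hsv[...,2]<105)&(w>0)).astype(np.uint8); er=cv2.erode(cv2.drawContours(np.zeros_like(m),[cs],-1,1,-1),np.ones((7,7),np.uint8)); dk&=er
n,l,s,c=cv2.connectedComponentsWithStats(dk)
for k in range(1,n):
    if s[k,4]>15:
        v,u=np.nonzero(l==k);Wk=ray("top",np.c_[u,v],0.012)[:,:2]*1000
        print("inlay",s[k],cv2.minAreaRect(Wk.astype(np.float32)))
# cup
m=((hsv[...,2]<75)).astype(np.uint8);w=np.zeros_like(m);cv2.circle(w,(241,120),18,1,-1);m&=w
cs=max(cv2.findContours(m,cv2.RETR_EXTERNAL,cv2.CHAIN_APPROX_NONE)[0],key=len)
for z in(.02,):
  W=ray("top",cs[:,0,:],z)[:,:2]*1000;print("cup",cv2.minEnclosingCircle(W.astype(np.float32)),W.min(0),W.max(0))
m=((hsv[...,0]>12)&(hsv[...,0]<80)&(hsv[...,1]>90)&(hsv[...,2]>80)).astype(np.uint8);w=np.zeros_like(m);cv2.circle(w,(131,231),20,1,-1);m&=w
cs=max(cv2.findContours(m,cv2.RETR_EXTERNAL,cv2.CHAIN_APPROX_NONE)[0],key=len)
W=ray("top",cs[:,0,:],.106)[:,:2]*1000;print("jar",cv2.minEnclosingCircle(W.astype(np.float32)))
for nm,(u,v,r) in dict(timer=(321,118,16)).items():
    q=P[v-r:v+r,u-r:u+r].reshape(-1,3);q=q[q[:,2]>.035];print(nm,q.min(0),q.max(0),q.mean(0))
print(robot.get_state()["time"])
E
```

```text
square c mm, long-axis deg from x, len, wid [ 400.6 -307.3   74.7   85.8   32.4]
round c mm, long-axis deg from x, len, wid [559.9 333.3  78.4  85.1  33.1]
grooved c mm, long-axis deg from x, len, wid [ 561.7 -298.7   76.5   86.    33.7]
board ((507.0999450683594, 13.991119384765625), (258.82940673828125, 158.92616271972656), 78.95085144042969)
inlay [245 173  22  21  85] ((548.949951171875, 5.317802429199219), (54.54685974121094, 56.46179962158203), 1.0637967586517334)
inlay [207 199  86  21 175] ((478.38470458984375, 20.423660278320312), (53.339134216308594, 225.38783264160156), 2.3908700942993164)
cup ((718.4159545898438, 47.79206466674805), 20.468528747558594) [698.60525775  28.98929398] [738.33944812  67.2762355 ]
jar ((407.96563720703125, 316.2962951660156), 20.257980346679688)
timer [ 0.33812565 -0.2020855   0.03516804] [ 0.76024977 -0.00563266  1.21568635] [ 0.72164211 -0.16753433  0.05871385]
0.1
```

```bash
python3 -m crank '[[[0,0,0,0,0,8,55],[0,0,0,0,0,8,55],[0,0,0,0,0,8,55],[0,0,0,0,0,8,55],[0,0,0,0,0,8,55],[0,0,0,0,0,8,55],[0,0,0,0,0,8,55],[0,0,0,0,0,8,55],[0,0,0,0,0,8,55],[0,0,0,0,0,8,55],[0,0,0,0,0,7.6,55],[0,0,0,0,0,0,55]]]' 40
cat >> h.py <<'E'
from scipy.spatial.transform import Rotation as R
def go(x,y,z,head):
    """tool-axis remaining move (mm) to target, and turn (deg) about tool z for jaw heading"""
    s=robot.get_state();Rm=R.from_quat(s["tool_rot"]).as_matrix()
    h=np.degrees(np.arctan2(Rm[1,1],Rm[0,1]))
    turn=-((head-h+90)%180-90)
    e=np.array([x,y,z])-s["tool_pos"]*1000
    # tool axes after levelling
    zt=Rm[:,2]
    print("t%.2f tcp"%s["time"],np.round(s["tool_pos"]*1000,1),"head %.1f"%h,"tilt",np.round(zt[:2],3),"gap %.1f"%(s["finger_gap"]*1000),"F",np.round(s["contact_force"],1),"q",np.round(s["joint_pos"],2))
    print("  shift now-axes",np.round(Rm.T@e,1)," turn z %.1f"%turn)
    a=np.radians(head if abs(-turn+h-head)<1 else head+180); 
    Ry=np.array([np.cos(a),np.sin(a),0]);Rx=np.cross(Ry,[0,0,-1]);
    print("  shift after-turn axes",np.round([Rx@e,Ry@e,-e[2]],1))
E
python3 -c "
from h import *
go(560,333,120,78.4-90)"
```

```text
time: 1.3
tool_pos: [0.1332, 0.5333, 0.2309]
tool_rot: [0.775, 0.632, -0.0, 0.0]
contact_force: [-0.4, 0.8, -0.0]
finger_gap: 0.0548
t1.30 tcp [133.2 533.3 230.9] head -11.6 tilt [-0.    -0.001] gap 54.8 F [-0.4  0.8 -0. ] q [ 1.19  0.33 -0.19  1.05 -0.    2.97]
  shift now-axes [-110.2  458.4  110.9]  turn z -0.0
  shift after-turn axes [-110.4  458.4  110.9]
```

```bash
python3 -m crank '[[[-5,20,0,0,0,0,55],[-9,38,0,0,0,0,55],[-9,38,0,0,0,0,55],[-9,38,0,0,0,0,55],[-9,38,0,0,0,0,55],[-9,38,0,0,0,0,55],[-9,38,0,0,0,0,55],[-9,38,0,0,0,0,55],[-9,38,0,0,0,0,55],[-9,38,20,0,0,0,55],[-9,38,30,0,0,0,55],[-9,38,30,0,0,0,55],[-6,20,30,0,0,0,55],[0,0,0,0,0,0,55],[0,0,0,0,0,0,55]]]'
python3 -c "
from h import *
go(560,333,4,78.4-90)
p,d=snap('scene','1');cv2.imwrite('pics/s1.png',p[60:260,60:300,::-1].repeat(3,0).repeat(3,1))"
```

```text
time: 2.8
tool_pos: [0.5589, 0.3331, 0.1204]
tool_rot: [0.775, 0.632, -0.001, -0.001]
contact_force: [-0.4, -0.5, 0.5]
finger_gap: 0.0548
t2.80 tcp [558.9 333.1 120.4] head -11.6 tilt [-0.003 -0.001] gap 54.8 F [-0.4 -0.5  0.5] q [ 0.42  0.6  -0.06  0.92  0.    2.2 ]
  shift now-axes [  0.3   1.4 116.4]  turn z 0.0
  shift after-turn axes [1.000e-01 1.100e+00 1.164e+02]
```

View pics/s1.png

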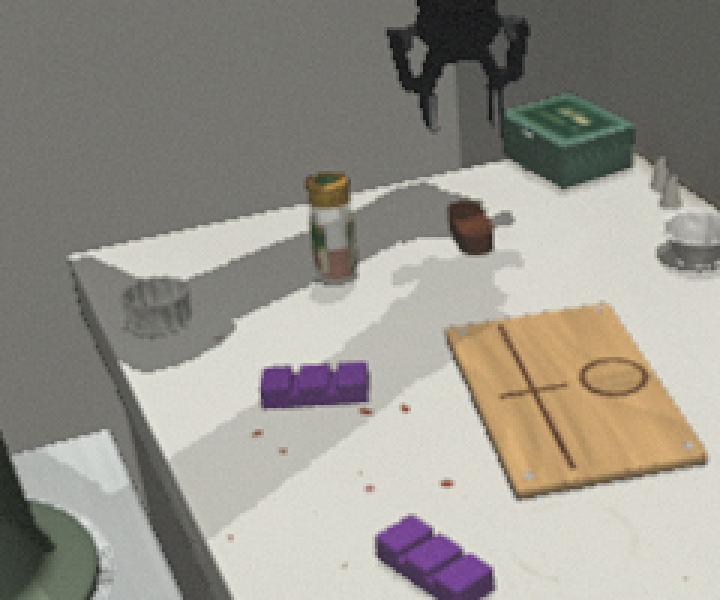

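The gripper stands over the round bar, at crop pixel (470,225), with nothing else near it. I'll go down and grip.

```bash
python3 -m crank '[[[0,1,25,0,0,0,55],[0,0,30,0,0,0,55],[0,0,30,0,0,0,55],[0,0,18,0,0,0,55],[0,0,9,0,0,0,55],[0,0,4,0,0,0,55],[0,0,0,0,0,0,55],[0,0,0,0,0,0,30],[0,0,0,0,0,0,30],[0,0,0,0,0,0,30],[0,0,0,0,0,0,30],[0,0,0,0,0,0,30],[0,0,0,0,0,0,30]]]' 40
python3 -c "
from h import *
go(560,333,100,78.4-90)"
```

```text
time: 4.15
tool_pos: [0.562, 0.3341, 0.0071]
tool_rot: [0.775, 0.632, 0.002, 0.0]
contact_force: [-0.1, 0.5, 6.7]
finger_gap: 0.0347
t4.15 tcp [562.  334.1   7.1] head -11.6 tilt [0.003 0.002] gap 34.7 F [-0.1  0.5  6.7] q [ 0.42  0.72 -0.15  0.69  0.    2.2 ]
  shift now-axes [ -1.3  -1.5 -93. ]  turn z -0.0
  shift after-turn axes [ -1.4  -1.7 -92.9]
```

```bash
python3 -m crank '[[[0,0,-10,0,0,0,30],[0,0,-25,0,0,0,30],[0,0,-30,0,0,0,30],[0,0,-30,0,0,0,30],[0,0,0,0,0,0,30]]]'
python3 -c "
from h import *
go(469.1,-25.6,60,78.95-90)"
```

```text
time: 4.65
tool_pos: [0.5636, 0.3346, 0.1056]
tool_rot: [0.775, 0.632, 0.004, 0.001]
contact_force: [0.5, -1.0, -0.6]
finger_gap: 0.0349
t4.65 tcp [563.6 334.6 105.6] head -11.6 tilt [0.007 0.003] gap 34.9 F [ 0.5 -1.  -0.6] q [ 0.42  0.61 -0.07  0.88 -0.    2.2 ]
  shift now-axes [-372.1  -20.3   43.7]  turn z -0.6
  shift after-turn axes [-371.7  -23.7   45.6]
```

```bash
python3 -m crank '[[[-18,-1,0,0,0,0,30],[-35,-2,0,0,0,0,30],[-35,-2,0,0,0,0,30],[-35,-2,0,0,0,0,30],[-35,-2,0,0,0,0,30],[-35,-2,0,0,0,0,30],[-35,-2,0,0,0,0,30],[-35,-2,0,0,0,0,30],[-35,-2,0,0,0,0,30],[-35,-2,0,0,0,-0.5,30],[-28,-2,15,0,0,0,30],[-10.5,-2,20,0,0,0,30],[0,0,10,0,0,0,30],[0,0,0,0,0,0,30],[0,0,0,0,0,0,30],[0,0,0,0,0,0,30]]]'
python3 -c "
from h import *
go(469.1,-25.6,20,78.95-90)
p,d=snap('top','2');cv2.imwrite('pics/t2.png',p[100:300,120:390,::-1].repeat(2,0).repeat(2,1))
p,d=snap('scene','2');cv2.imwrite('pics/s2.png',p[60:260,60:310,::-1].repeat(3,0).repeat(3,1))"
```

```text
time: 6.25
tool_pos: [0.4644, -0.0253, 0.0559]
tool_rot: [0.772, 0.636, 0.0, 0.0]
contact_force: [0.2, -0.0, -1.3]
finger_gap: 0.035
t6.25 tcp [464.4 -25.3  55.9] head -11.0 tilt [ 0.001 -0.   ] gap 35.0 F [ 0.2 -0.  -1.3] q [-0.21  0.38 -0.64  0.55  0.    1.55]
  shift now-axes [ 0.6  4.6 35.9]  turn z 0.0
  shift after-turn axes [ 0.6  4.7 35.9]
```

View pics/s2.png

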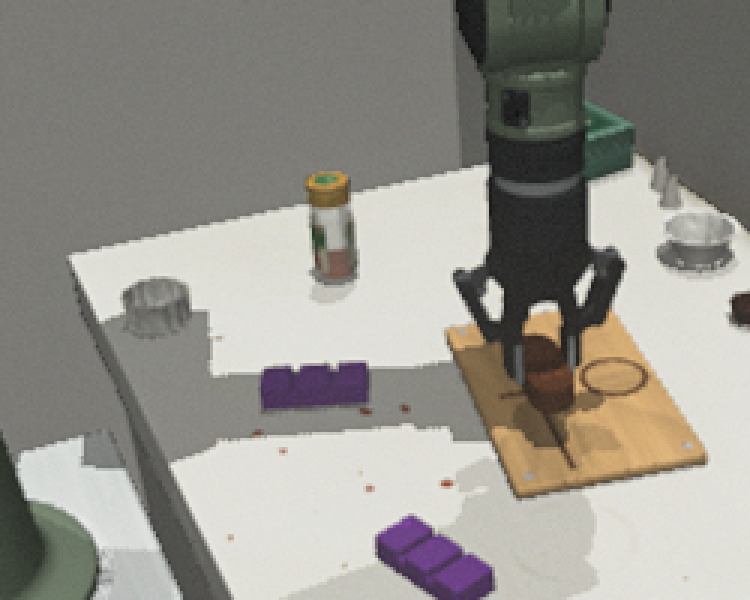

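The round bar hangs level over the line, right of the cross mark (crop pixel about (548,370)). I'll lower it and release.

```bash
python3 -m crank '[[[0.5,4.5,10,0,0,0,30],[0,0,12,0,0,0,30],[0,0,8,0,0,0,30],[0,0,4,0,0,0,30],[0,0,2,0,0,0,30],[0,0,1,0,0,0,30],[0,0,0,0,0,0,30],[0,0,0,0,0,0,30]]]'
python3 -c "
from h import *
go(469.1,-25.6,19,78.95-90)"
```

```text
time: 7.15
tool_pos: [0.4677, -0.0262, 0.019]
tool_rot: [0.772, 0.635, -0.0, -0.0]
contact_force: [-3.7, 0.8, 8.4]
finger_gap: 0.0352
t7.15 tcp [467.7 -26.2  19. ] head -11.1 tilt [-0.001  0.   ] gap 35.2 F [-3.7  0.8  8.4] q [-0.21  0.45 -0.66  0.46  0.    1.55]
  shift now-axes [0.8 1.3 0. ]  turn z -0.1
  shift after-turn axes [0.8 1.3 0. ]
```

Force is 8 N at the expected height, so the bar is in contact. I'll open and lift.

```bash
python3 -m crank '[[[0,0,0,0,0,0,52],[0,0,0,0,0,0,52],[0,0,0,0,0,0,52],[0,0,-5,0,0,0,52],[0,0,-15,0,0,0,52],[0,0,-30,0,0,0,52],[0,0,-35,0,0,0,52],[0,0,-20,0,0,0,52],[0,0,0,0,0,0,52]]]'
python3 -c "
from h import *
go(400.6,-307.3,100,74.7-90)"
```

```text
time: 8.05
tool_pos: [0.4705, -0.0268, 0.1264]
tool_rot: [0.772, 0.635, 0.002, 0.002]
contact_force: [0.6, -0.4, -1.0]
finger_gap: 0.0522
t8.05 tcp [470.5 -26.8 126.4] head -11.1 tilt [ 0.006 -0.001] gap 52.2 F [ 0.6 -0.4 -1. ] q [-0.21  0.28 -0.55  0.73 -0.    1.55]
  shift now-axes [-288.7  -14.7   26.3]  turn z 4.2
  shift after-turn axes [-289.     6.6   26.4]
```

```bash
python3 -m crank '[[[-18,-1,0,0,0,0,55],[-34,-2,0,0,0,0,55],[-34,-2,0,0,0,0,55],[-34,-2,0,0,0,0,55],[-34,-2,0,0,0,0,55],[-34,-2,0,0,0,0,55],[-34,-2,0,0,0,0,55],[-34,-1,6,0,0,0,55],[-22,-1,10,0,0,0,55],[-10,0,10,0,0,4.2,55],[0,0,0,0,0,0,55],[0,0,0,0,0,0,55],[0,0,0,0,0,0,55]]]'
python3 -c "
from h import *
go(400.6,-307.3,5,74.7-90)
p,d=snap('top','3');cv2.imwrite('pics/t3.png',p[100:300,120:390,::-1].repeat(3,0)[:600].repeat(2,1))
cv2.imwrite('pics/t3.png',cv2.resize(p[110:290,170:410,::-1],(800,600),interpolation=2))"
```

```text
time: 9.35
tool_pos: [0.3979, -0.3052, 0.0973]
tool_rot: [0.795, 0.607, 0.0, -0.0]
contact_force: [0.2, -0.6, -0.7]
finger_gap: 0.0552
t9.35 tcp [ 397.9 -305.2   97.3] head -15.2 tilt [-0.     0.001] gap 55.2 F [ 0.2 -0.6 -0.7] q [-0.8   0.38 -0.5   0.69  0.    1.03]
  shift now-axes [-1.4  3.2 92.3]  turn z 0.1
  shift after-turn axes [-1.3  3.1 92.3]
```

View pics/t3.png

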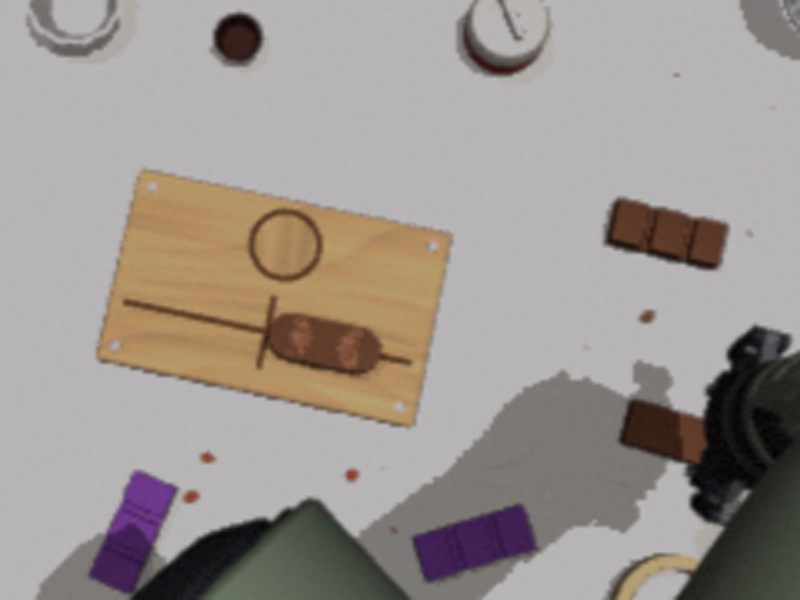

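The round bar lies on the line with its left end at the cross mark, pixels (265–382, 315–375). Next I'll grip the square bar.

```bash
python3 -c "
from meas import *
p,d=load('top','3')
b=bars(p,[(267,213)],z=0.034)[0];print(np.round(b,1))"
python3 -m crank '[[[-1.5,3,20,0,0,0,55],[0,0,30,0,0,0,55],[0,0,20,0,0,0,55],[0,0,13,0,0,0,55],[0,0,6,0,0,0,55],[0,0,1.5,0,0,0,55],[0,0,0,0,0,0,55],[0,0,0,0,0,0,30],[0,0,0,0,0,0,30],[0,0,0,0,0,0,30],[0,0,0,0,0,0,30],[0,0,0,0,0,0,30],[0,0,0,0,0,0,30]]]' 40
python3 -c "
from h import *
go(400.6,-307.3,100,74.7-90)"
```

```text
[472.4 -21.2  87.  142.7  56. ]
time: 10.7
tool_pos: [0.4011, -0.3089, 0.0078]
tool_rot: [0.795, 0.607, 0.0, 0.001]
contact_force: [-0.1, -0.1, 6.2]
finger_gap: 0.0353
t10.70 tcp [ 401.1 -308.9    7.8] head -15.3 tilt [ 0.002 -0.001] gap 35.3 F [-0.1 -0.1  6.2] q [-0.8   0.52 -0.57  0.48  0.    1.04]
  shift now-axes [  1.3  -0.7 -92.2]  turn z -0.0
  shift after-turn axes [  1.4  -0.9 -92.2]
```

```bash
cat >> meas.py <<'E'
def placed(p,u,v,z,rad=22,n="top",vr=(45,105)):
    """brown bar on the board: open away thin line, minAreaRect in the plane z"""
    hsv=cv2.cvtColor(p,cv2.COLOR_RGB2HSV)
    m=((hsv[...,0]<16)&(hsv[...,2]>vr[0])&(hsv[...,2]<vr[1])&(hsv[...,1]>90)).astype(np.uint8)
    w=np.zeros_like(m);cv2.circle(w,(u,v),rad,1,-1);m&=w
    m=cv2.morphologyEx(m,cv2.MORPH_CLOSE,np.ones((3,3),np.uint8))
    m=cv2.morphologyEx(m,cv2.MORPH_OPEN,np.ones((5,5),np.uint8))
    cs=max(cv2.findContours(m,cv2.RETR_EXTERNAL,cv2.CHAIN_APPROX_NONE)[0],key=len)
    W=ray(n,cs[:,0,:],z)[:,:2]*1000
    (cx,cy),(a,b),th=cv2.minAreaRect(W.astype(np.float32))
    if a<b: th+=90;a,b=b,a
    return np.round([cx,cy,th%180,a,b],1)
def inboard(x,y,bx=507.3,by=14.0,yaw=-11.05):
    a=np.radians(yaw);dx,dy=x-bx,y-by
    return np.round([np.cos(a)*dx+np.sin(a)*dy,-np.sin(a)*dx+np.cos(a)*dy],1)
E
python3 -c "
from meas import *
p,d=load('top','3')
b=placed(p,267,213,.034,rad=25);print(b,inboard(*b[:2]))"
```

```text
[467.4  -8.7  83.4  61.   35.5] [-34.8 -29.9]
```

```bash
python3 -m crank '[[[0,0,-10,0,0,0,30],[0,0,-25,0,0,0,30],[0,0,-30,0,0,0,30],[0,0,-30,0,0,0,30],[0,0,-10,0,0,0,30],[0,0,0,0,0,0,30],[0,0,0,0,0,0,30]]]'
python3 -c "
from h import *
go(486.9,66.6,70,78.95-90)"
```

```text
time: 11.4
tool_pos: [0.3999, -0.3078, 0.111]
tool_rot: [0.795, 0.606, -0.0, -0.001]
contact_force: [-0.3, 0.9, -0.9]
finger_gap: 0.0347
t11.40 tcp [ 399.9 -307.8  111. ] head -15.3 tilt [-0.001  0.001] gap 34.7 F [-0.3  0.9 -0.9] q [-0.8   0.36 -0.48  0.73 -0.    1.04]
  shift now-axes [384.1 -15.   41.2]  turn z -4.3
  shift after-turn axes [384.2  13.7  41. ]
```

```bash
python3 - <<'E'
from meas import *
p,d=load('top','3')
hsv=cv2.cvtColor(p,cv2.COLOR_RGB2HSV)
print(hsv[205:222:3,246:290:4].tolist()[2])
print(ray('top',[[267.2,213.3],[250,209.5],[284.6,217.5]],.034).round(4),inboard(*(ray('top',[[267.2,213.3]],.034)[0,:2]*1000)))
cv2.imwrite('pics/c3.png',cv2.resize(p[190:235,235:295,::-1],(800,600),interpolation=cv2.INTER_NEAREST))
E
```

```text
[[17, 115, 179], [11, 157, 65], [10, 142, 95], [10, 134, 141], [10, 136, 122], [10, 133, 96], [9, 141, 96], [10, 136, 133], [10, 138, 100], [12, 132, 108], [17, 120, 168]]
[[ 0.4653 -0.027   0.034 ]
 [ 0.4744  0.0181  0.034 ]
 [ 0.4552 -0.0724  0.034 ]] [-33.3 -48.3]
```

View pics/c3.png

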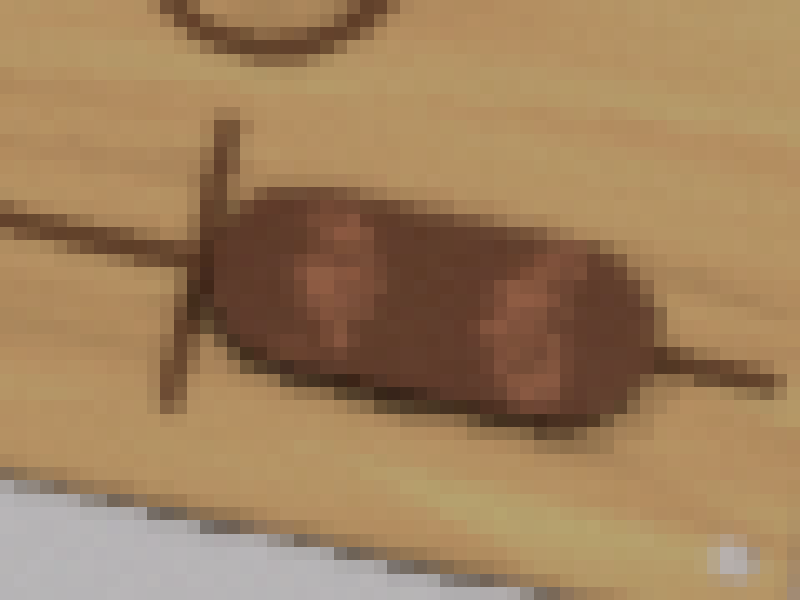

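```bash
python3 -m crank '[[[18,-1,0,0,0,0,30],[35,-1,0,0,0,0,30],[35,-1,0,0,0,0,30],[35,-1,0,0,0,0,30],[35,-2,0,0,0,0,30],[35,-2,0,0,0,0,30],[35,-2,0,0,0,0,30],[35,-1,0,0,0,0,30],[35,-1,0,0,0,0,30],[35,-1,0,0,0,0,30],[30,-1,10,0,0,0,30],[18,-1,20,0,0,-4.3,30],[0,0,10,0,0,0,30],[0,0,0,0,0,0,30],[0,0,0,0,0,0,30],[0,0,0,0,0,0,30]]]'
python3 -c "
from h import *
go(486.4,63.3,19.5,78.95-90)
p,d=snap('scene','4');cv2.imwrite('pics/s4.png',p[60:260,100:350,::-1].repeat(3,0).repeat(3,1))"
```

```text
time: 13.0
tool_pos: [0.4868, 0.0622, 0.0721]
tool_rot: [0.772, 0.635, 0.0, 0.0]
contact_force: [-0.1, -0.8, -0.8]
finger_gap: 0.0351
t13.00 tcp [486.8  62.2  72.1] head -11.1 tilt [ 0. -0.] gap 35.1 F [-0.1 -0.8 -0.8] q [-0.02  0.39 -0.56  0.62 -0.    1.74]
  shift now-axes [ 1.  -0.6 52.6]  turn z -0.1
  shift after-turn axes [ 1.  -0.6 52.6]
```

View pics/s4.png

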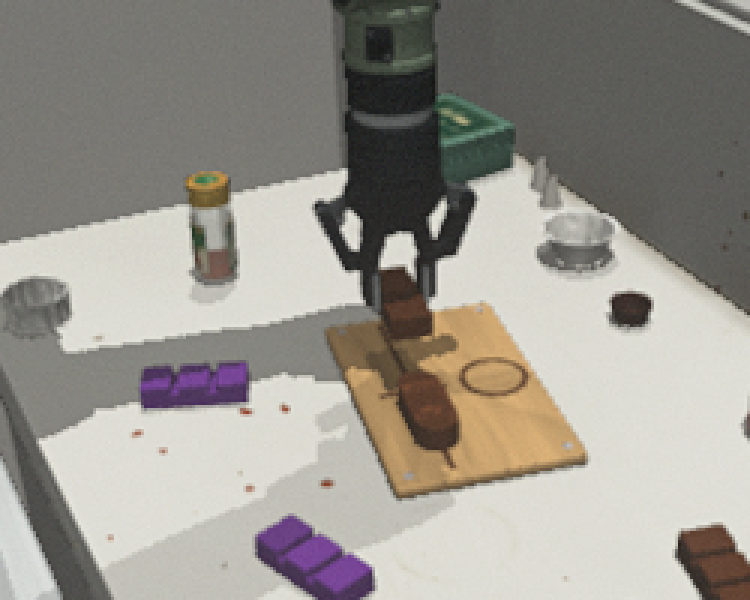

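The square bar hangs level above the left part of the line, at (405,310), and the round bar lies at (428,408). I'll lower and release.

```bash
python3 -m crank '[[[1,-0.5,15,0,0,0,30],[0,0,20,0,0,0,30],[0,0,10,0,0,0,30],[0,0,5,0,0,0,30],[0,0,2.5,0,0,0,30],[0,0,1,0,0,0,30],[0,0,0,0,0,0,30],[0,0,0,0,0,0,30],[0,0,0,0,0,0,52],[0,0,0,0,0,0,52],[0,0,0,0,0,0,52],[0,0,-5,0,0,0,52],[0,0,-15,0,0,0,52],[0,0,-30,0,0,0,52],[0,0,-35,0,0,0,52],[0,0,-20,0,0,0,52],[0,0,0,0,0,0,52]]]'
python3 -c "
from h import *
go(561.7,-298.7,100,76.5-90)"
```

```text
time: 14.75
tool_pos: [0.4888, 0.0642, 0.1265]
tool_rot: [0.772, 0.636, 0.002, 0.002]
contact_force: [0.3, -0.2, 1.1]
finger_gap: 0.0523
t14.75 tcp [488.8  64.2 126.5] head -11.0 tilt [ 0.006 -0.   ] gap 52.3 F [ 0.3 -0.2  1.1] q [-0.02  0.32 -0.5   0.75  0.    1.74]
  shift now-axes [-342.3  140.8   26.9]  turn z 2.5
  shift after-turn axes [-335.9  155.6   26.5]
```

```bash
python3 -m crank '[[[-18,7,0,0,0,0,55],[-35,14,0,0,0,0,55],[-35,14,0,0,0,0,55],[-35,15,0,0,0,0,55],[-35,15,0,0,0,0,55],[-35,15,0,0,0,0,55],[-35,15,0,0,0,0,55],[-35,14,0,0,0,0,55],[-35,14,0,0,0,0,55],[-30,12,10,0,0,0,55],[-14,6,10,0,0,2.5,55],[0,0,6,0,0,0,55],[0,0,0,0,0,0,55],[0,0,0,0,0,0,55]]]'
python3 -c "
from meas import *
go(561.7,-298.7,5,76.5-90)
p,d=snap('top','5')
cv2.imwrite('pics/t5.png',cv2.resize(p[160:235,210:310,::-1],(800,600),interpolation=2))
hsv=cv2.cvtColor(p,cv2.COLOR_RGB2HSV)
m=((hsv[...,0]<14)&(hsv[...,2]<150)).astype(np.uint8)
w=np.zeros_like(m);w[195:230,205:300]=1;m&=w
m=cv2.morphologyEx(m,cv2.MORPH_OPEN,np.ones((5,5),np.uint8))
n,l,s,c=cv2.connectedComponentsWithStats(m)
for k in range(1,n):
  cs=cv2.findContours((l==k).astype(np.uint8),0,1)[0][0]
  W=ray('top',cs[:,0,:],.034)[:,:2]*1000; r=cv2.minAreaRect(W.astype(np.float32));print(s[k],r,inboard(*r[0]))
"
```

```text
time: 16.15
tool_pos: [0.5587, -0.2964, 0.0968]
tool_rot: [0.785, 0.62, -0.0, -0.001]
contact_force: [1.2, 0.3, 0.2]
finger_gap: 0.0551
t16.15 tcp [ 558.7 -296.4   96.8] head -13.4 tilt [-0.002  0.002] gap 55.1 F [1.2 0.3 0.2] q [-0.6   0.59 -0.14  0.85  0.    1.2 ]
  shift now-axes [-1.6  3.6 91.8]  turn z 0.1
  shift after-turn axes [-1.5  3.4 91.8]
[216 196  14  13 141] ((492.8746032714844, 90.68110656738281), (31.754390716552734, 34.18256378173828), 1.0960867404937744) [-28.9  72.5]
```

View pics/t5.png

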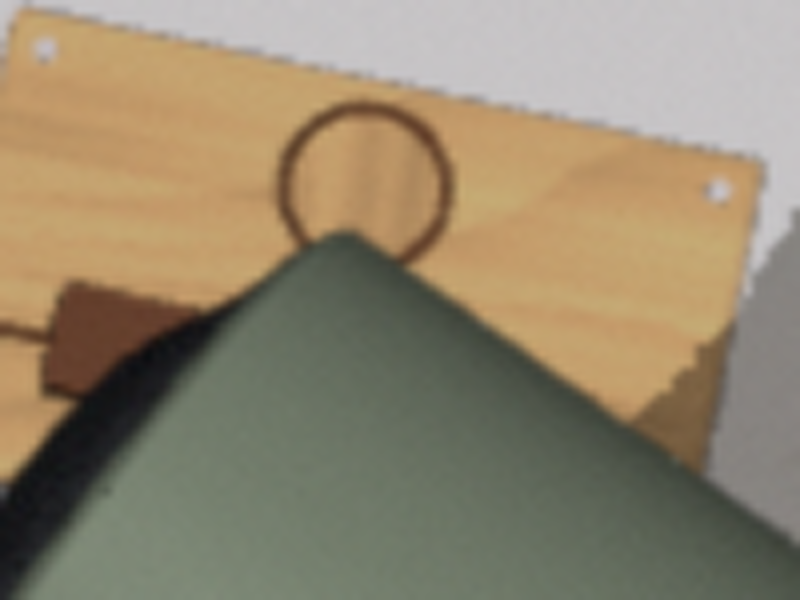

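The arm hides the bars in this view. I'll check them with the scene camera after gripping the grooved bar.

```bash
python3 -m crank '[[[-1.5,3,20,0,0,0,55],[0,0,30,0,0,0,55],[0,0,20,0,0,0,55],[0,0,12,0,0,0,55],[0,0,6,0,0,0,55],[0,0,1.5,0,0,0,55],[0,0,0,0,0,0,55],[0,0,0,0,0,0,30],[0,0,0,0,0,0,30],[0,0,0,0,0,0,30],[0,0,0,0,0,0,30],[0,0,0,0,0,0,30],[0,0,0,0,0,0,30]]]' 40
python3 -c "
from h import *
go(561.7,-298.7,100,76.5-90)"
```

```text
time: 17.5
tool_pos: [0.5627, -0.3012, 0.0091]
tool_rot: [0.785, 0.619, 0.0, 0.001]
contact_force: [-0.5, -0.5, 5.9]
finger_gap: 0.0354
t17.50 tcp [ 562.7 -301.2    9.1] head -13.5 tilt [ 0.002 -0.001] gap 35.4 F [-0.5 -0.5  5.9] q [-0.61  0.7  -0.2   0.67  0.    1.2 ]
  shift now-axes [  2.1  -1.4 -90.9]  turn z -0.0
  shift after-turn axes [  2.2  -1.6 -90.9]
```

```bash
python3 -m crank '[[[0,0,-10,0,0,0,30],[0,0,-25,0,0,0,30],[0,0,-30,0,0,0,30],[0,0,-30,0,0,0,30],[0,0,-20,0,0,0,30],[0,0,0,0,0,0,30],[0,0,0,0,0,0,30]]]'
python3 -c "
from meas import *
go(478,20,60,78.95-90)
p,d=snap('scene','6');cv2.imwrite('pics/s6.png',cv2.resize(p[150:270,190:350,::-1],(800,600),interpolation=2))
"
```

```text
time: 18.2
tool_pos: [0.5616, -0.3005, 0.1227]
tool_rot: [0.785, 0.619, 0.0, 0.0]
contact_force: [-0.3, 0.2, -0.9]
finger_gap: 0.0348
t18.20 tcp [ 561.6 -300.5  122.7] head -13.5 tilt [ 0. -0.] gap 34.8 F [-0.3  0.2 -0.9] q [-0.61  0.57 -0.1   0.9  -0.    1.2 ]
  shift now-axes [ 292.1 -156.3   62.6]  turn z -2.5
  shift after-turn axes [ 298.6 -143.5   62.7]
```

View pics/s6.png

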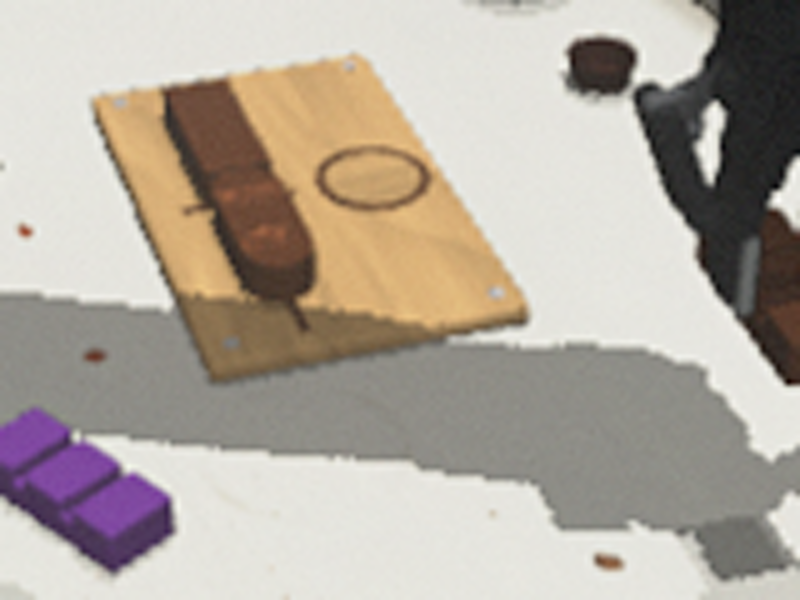

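Both bars lie end to end on the line, with the joint at about (245,180) near the cross mark. I'll check this with depth.

```bash
cat >> meas.py <<'E'
def slab(n,tag,z0,z1,xr=(420,560),yr=(-90,130)):
    p,d=load(n,tag);P=pts3(n,d)*1000
    k=(d>0)&(P[...,2]>z0)&(P[...,2]<z1)&(P[...,0]>xr[0])&(P[...,0]<xr[1])&(P[...,1]>yr[0])&(P[...,1]<yr[1])
    return p,P,k
E
python3 - <<'E'
from meas import *
p,P,k=slab("scene","6",28,40)
q=P[k];print(len(q),q[:,2].mean())
b=np.array([inboard(*a[:2]) for a in q]);
print("board-frame x",np.percentile(b[:,0],[1,50,99]),"y",np.percentile(b[:,1],[0.5,99.5]))
for lo,hi in((-90,-60),(-60,-30),(-30,-8),(8,30),(30,60),(60,90)):
    s=b[(b[:,1]>lo)&(b[:,1]<hi)];print(lo,hi,np.percentile(s[:,0],[2,98]))
E
```

```text
599 35.92608837861112
board-frame x [-49.4   -32.7   -13.498] y [-92.901  88.403]
-90 -60 [-49.238 -14.462]
-60 -30 [-49.4   -14.608]
-30 -8 [-48.856 -14.788]
8 30 [-48.96 -14.38]
30 60 [-48.5  -14.04]
60 90 [-48.4   -13.692]
```

```bash
python3 -m crank '[[[16,-8,0,0,0,0,30],[32,-17,0,0,0,0,30],[32,-17,0,0,0,0,30],[32,-17,0,0,0,0,30],[32,-17,0,0,0,0,30],[32,-17,0,0,0,0,30],[32,-17,0,0,0,0,30],[32,-17,0,0,0,0,30],[27,-15,0,0,0,0,30],[17,-10,10,0,0,-2.5,30],[6,-4,15,0,0,0,30],[0,0,10,0,0,0,30],[0,0,0,0,0,0,30],[0,0,0,0,0,0,30],[0,0,0,0,0,0,30]]]'
python3 -c "
from h import *
go(477.2,17.5,43,78.95-90)
p,d=snap('scene','7');cv2.imwrite('pics/s7.png',p[60:260,150:400,::-1].repeat(3,0).repeat(3,1))"
```

```text
time: 19.75
tool_pos: [0.4782, 0.0171, 0.088]
tool_rot: [0.772, 0.635, 0.0, 0.0]
contact_force: [0.9, -0.8, -1.3]
finger_gap: 0.0349
t19.75 tcp [478.2  17.1  88. ] head -11.1 tilt [ 0. -0.] gap 34.9 F [ 0.9 -0.8 -1.3] q [-0.12  0.35 -0.57  0.65 -0.    1.65]
  shift now-axes [ 0.2 -1.1 45. ]  turn z -0.0
  shift after-turn axes [ 0.2 -1.1 45. ]
```

View pics/s7.png

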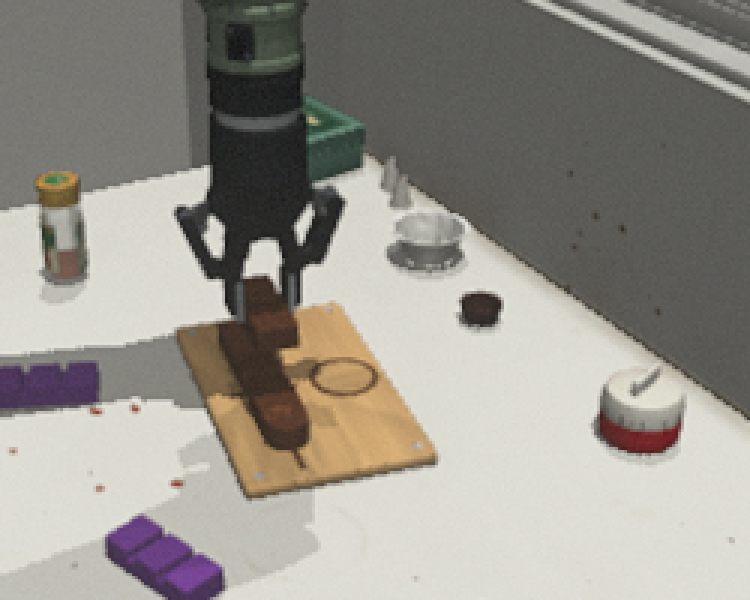

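The grooved bar hangs level over the two bars at (270,310). I'll lower it slowly.

```bash
python3 -m crank '[[[0,-1,10,0,0,0,30],[0,0,15,0,0,0,30],[0,0,10,0,0,0,30],[0,0,5,0,0,0,30],[0,0,2,0,0,0,30],[0,0,2,0,0,0,30],[0,0,0.5,0,0,0,30],[0,0,0,0,0,0,30],[0,0,0,0,0,0,30]]]'
python3 -c "
from h import *
go(477.2,17.5,43,78.95-90)"
```

```text
time: 20.7
tool_pos: [0.477, 0.0179, 0.0436]
tool_rot: [0.772, 0.636, 0.0, 0.0]
contact_force: [-0.9, 0.0, -1.0]
finger_gap: 0.0348
t20.70 tcp [477.   17.9  43.6] head -11.0 tilt [ 0.001 -0.   ] gap 34.8 F [-0.9  0.  -1. ] q [-0.12  0.42 -0.62  0.53 -0.    1.65]
  shift now-axes [-0.4  0.3  0.6]  turn z 0.0
  shift after-turn axes [-0.4  0.3  0.6]
```

```bash
python3 -m crank '[[[0,0,1,0,0,0,30],[0,0,1,0,0,0,30],[0,0,0,0,0,0,30],[0,0,0,0,0,0,30]]]'
```

```text
time: 21.1
tool_pos: [0.4771, 0.0179, 0.043]
tool_rot: [0.772, 0.636, 0.0, 0.001]
contact_force: [-3.5, 1.1, 17.4]
finger_gap: 0.0353
```

```bash
python3 -m crank '[[[0,0,0,0,0,0,50],[0,0,0,0,0,0,50],[0,0,0,0,0,0,50],[0,0,-5,0,0,0,50],[0,0,-15,0,0,0,50],[0,0,-30,0,0,0,55],[0,0,-35,0,0,0,60],[0,0,-20,0,0,0,65],[0,0,0,0,0,0,65],[0,0,0,0,0,0,65]]]'
python3 -c "
from h import *
go(718.4,47.8,90,78.95-90)"
```

```text
time: 22.1
tool_pos: [0.4768, 0.0179, 0.1464]
tool_rot: [0.772, 0.636, 0.0, 0.0]
contact_force: [-0.0, 0.5, -0.4]
finger_gap: 0.0647
t22.10 tcp [476.8  17.9 146.4] head -11.0 tilt [ 0.001 -0.   ] gap 64.7 F [-0.   0.5 -0.4] q [-0.12  0.27 -0.51  0.79 -0.    1.65]
  shift now-axes [ 75.5 231.3  56.6]  turn z 0.0
  shift after-turn axes [ 75.6 231.4  56.4]
```

```bash
python3 -m crank '[[[6,18,0,0,0,0,65],[11,33,0,0,0,0,65],[11,34,0,0,0,0,65],[11,34,0,0,0,0,65],[11,34,0,0,0,0,65],[11,34,10,0,0,0,65],[10,30,20,0,0,0,65],[4.5,14,20,0,0,0,65],[0,0,6,0,0,0,65],[0,0,0,0,0,0,65],[0,0,0,0,0,0,65]]]'
python3 -c "
from meas import *
go(718.4,47.8,5,78.95-90)
p,d=snap('scene','8');cv2.imwrite('pics/s8.png',cv2.resize(p[100:280,190:430,::-1],(800,600),interpolation=2))
P=pts3('scene',d)*1000
k=(d>0)&(P[...,2]>52)&(P[...,2]<62)&(abs(P[...,0]-478)<45)&(abs(P[...,1]-20)<60)
b=np.array([inboard(*a[:2]) for a in P[k]]);print(len(b),np.percentile(b,[1,99],axis=0))
r=cv2.minAreaRect(P[k][:,:2].astype(np.float32));print(r,inboard(*r[0]))"
```

```text
time: 23.2
tool_pos: [0.7168, 0.0478, 0.0901]
tool_rot: [0.772, 0.636, -0.001, -0.001]
contact_force: [-0.7, -0.7, 0.7]
finger_gap: 0.0649
t23.20 tcp [716.8  47.8  90.1] head -11.0 tilt [-0.002  0.   ] gap 64.9 F [-0.7 -0.7  0.7] q [-0.04  0.74  0.14  0.97 -0.    1.73]
  shift now-axes [ 0.4  1.7 85.1]  turn z 0.0
  shift after-turn axes [ 0.3  1.6 85.1]
302 [[-48.7   -46.298]
 [-13.802  44.096]]
((476.53973388671875, 19.19015884399414), (93.28804016113281, 36.52946853637695), 79.04047393798828) [-31.2  -0.8]
```

View pics/s8.png

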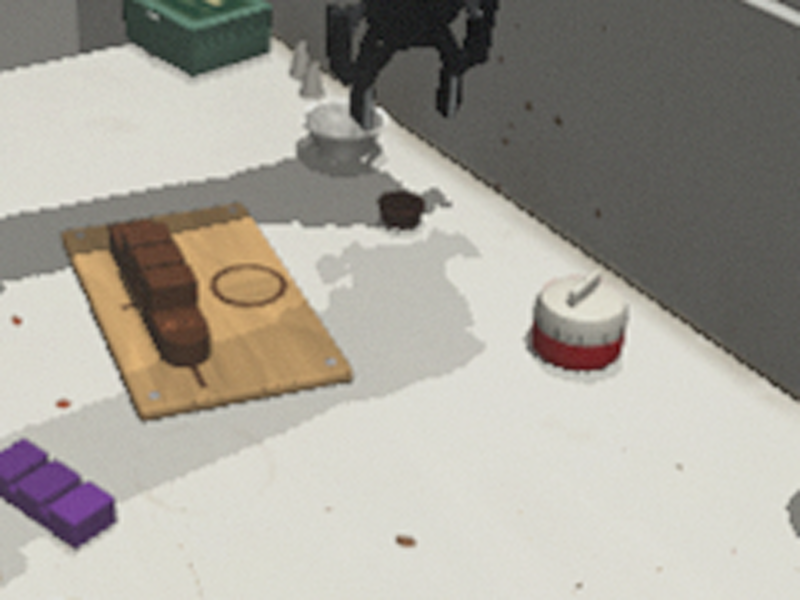

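The grooved bar lies centred at board (-31,-1), 79° (scene pixels about (155,265)). The cup stands open and clear at (402,210), with the gripper above it. I'll grip it gently.

```bash
python3 -m crank '[[[0.3,1.6,20,0,0,0,62],[0,0,28,0,0,0,60],[0,0,20,0,0,0,58],[0,0,10,0,0,0,56],[0,0,5,0,0,0,56],[0,0,1,0,0,0,56],[0,0,0,0,0,0,52],[0,0,0,0,0,0,48],[0,0,0,0,0,0,45],[0,0,0,0,0,0,42],[0,0,0,0,0,0,39],[0,0,0,0,0,0,37],[0,0,0,0,0,0,36],[0,0,0,0,0,0,36]]]' 20
```

```text
time: 24.65
tool_pos: [0.7198, 0.0478, 0.0071]
tool_rot: [0.772, 0.636, 0.0, 0.0]
contact_force: [-2.1, 0.6, 5.7]
finger_gap: 0.0373
```

```bash
python3 -m crank '[[[0,0,-5,0,0,0,36],[0,0,-15,0,0,0,36],[0,0,-25,0,0,0,36],[0,0,-30,0,0,0,36],[0,0,-25,0,0,0,36],[0,0,0,0,0,0,36],[0,0,0,0,0,0,36]]]'
python3 -c "
from meas import *
go(476.5,19.2,110,78.95-90)
p,d=snap('scene','9');cv2.imwrite('pics/s9.png',cv2.resize(p[100:190,260:380,::-1],(800,600),interpolation=2))"
```

```text
time: 25.35
tool_pos: [0.7201, 0.0478, 0.1075]
tool_rot: [0.772, 0.636, 0.001, 0.001]
contact_force: [-0.3, 0.3, -0.6]
finger_gap: 0.0373
t25.35 tcp [720.1  47.8 107.5] head -11.0 tilt [ 0.002 -0.   ] gap 37.3 F [-0.3  0.3 -0.6] q [-0.04  0.73  0.16  1.   -0.    1.73]
  shift now-axes [ -74.7 -233.7   -3. ]  turn z 0.0
  shift after-turn axes [ -74.8 -233.6   -2.5]
```

View pics/s9.png

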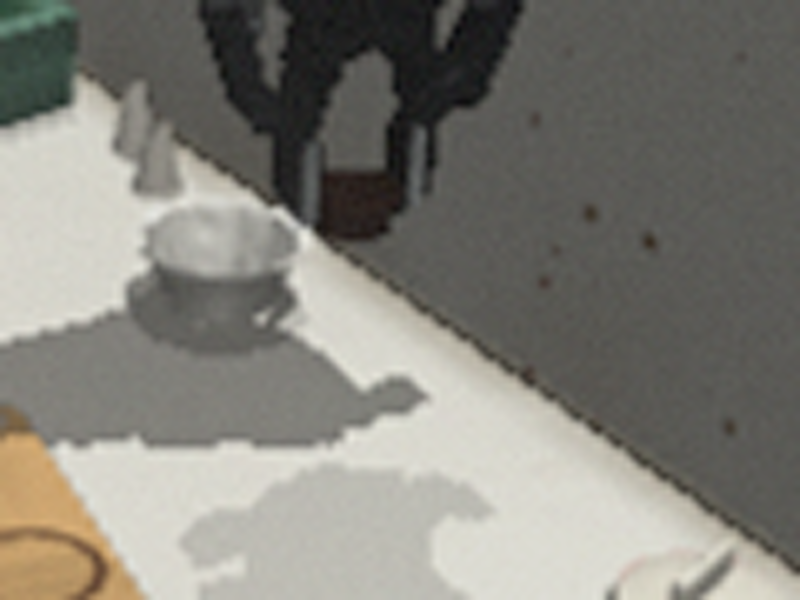

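The cup is held about level at (360,205), its bottom just below the fingertips. I'll carry it to the stack.

```bash
python3 -m crank '[[[-5,-16,-4,0,0,0,36],[-10,-31,-4,0,0,0,36],[-10,-31,-4,0,0,0,36],[-10,-31,0,0,0,0,36],[-10,-31,0,0,0,0,36],[-10,-31,0,0,0,0,36],[-10,-31,0,0,0,0,36],[-7,-21,0,0,0,0,36],[-3,-10.5,0,0,0,0,36],[0,0,10,0,0,0,36],[0,0,0,0,0,0,36],[0,0,0,0,0,0,36],[0,0,0,0,0,0,36]]]'
python3 -c "
from meas import *
go(476.5,19.2,63,78.95-90)
p,d=snap('scene','10');cv2.imwrite('pics/s10.png',cv2.resize(p[100:220,180:340,::-1],(800,600),interpolation=2))"
```

```text
time: 26.7
tool_pos: [0.477, 0.0189, 0.1081]
tool_rot: [0.772, 0.636, 0.0, 0.0]
contact_force: [-0.6, -0.4, 0.6]
finger_gap: 0.0374
t26.70 tcp [477.   18.9 108.1] head -11.0 tilt [0. 0.] gap 37.4 F [-0.6 -0.4  0.6] q [-0.12  0.32 -0.55  0.7   0.    1.65]
  shift now-axes [ 0.2 -0.5 45.1]  turn z 0.0
  shift after-turn axes [ 0.2 -0.5 45.1]
```

View pics/s10.png

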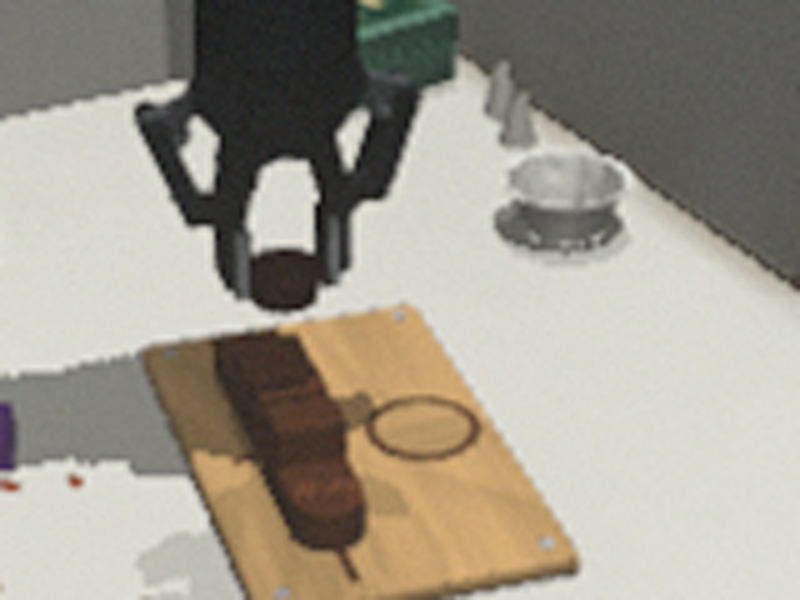

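The cup is level at (285,278), above the grooved bar. I'll lower it to 1–2 mm over first contact, then feel for contact.

```bash
python3 -m crank '[[[0,-0.5,10,0,0,0,36],[0,0,15,0,0,0,36],[0,0,10,0,0,0,36],[0,0,5,0,0,0,36],[0,0,3,0,0,0,36],[0,0,1,0,0,0,36],[0,0,0,0,0,0,36],[0,0,0,0,0,0,36]]]'
```

```text
time: 27.55
tool_pos: [0.4759, 0.0189, 0.0647]
tool_rot: [0.772, 0.636, 0.0, 0.0]
contact_force: [0.1, 0.2, -0.9]
finger_gap: 0.0374
```

```bash
python3 -m crank '[[[0,0,1,0,0,0,36],[0,0,0.5,0,0,0,36],[0,0,0,0,0,0,36],[0,0,0,0,0,0,36]]]'
```

```text
time: 27.95
tool_pos: [0.4757, 0.0189, 0.0631]
tool_rot: [0.772, 0.636, 0.0, 0.0]
contact_force: [-0.7, 0.4, 3.7]
finger_gap: 0.0374
```

Contact at the expected height. I'll open slowly and lift.

```bash
python3 -m crank '[[[0,0,0,0,0,0,39],[0,0,0,0,0,0,42],[0,0,0,0,0,0,46],[0,0,0,0,0,0,52],[0,0,0,0,0,0,56],[0,0,0,0,0,0,56],[0,0,-5,0,0,0,56],[0,0,-15,0,0,0,56],[0,0,-30,0,0,0,56],[0,0,-35,0,0,0,56],[0,0,-20,0,0,0,56],[0,0,-5,0,0,0,60],[0,0,0,0,0,0,60]]]'
python3 -c "
from meas import *
go(408,316,200,-11.05)
p,d=snap('scene','11');cv2.imwrite('pics/s11.png',cv2.resize(p[100:220,180:340,::-1],(800,600),interpolation=2))"
```

```text
time: 29.25
tool_pos: [0.476, 0.0189, 0.1733]
tool_rot: [0.772, 0.636, 0.001, 0.001]
contact_force: [-0.2, 0.2, 0.1]
finger_gap: 0.0599
t29.25 tcp [476.   18.9 173.3] head -11.0 tilt [ 0.002 -0.   ] gap 59.9 F [-0.2  0.2  0.1] q [-0.12  0.24 -0.47  0.86 -0.    1.65]
  shift now-axes [ 278.6 -123.5  -26.8]  turn z 0.0
  shift after-turn axes [ 278.5 -123.6  -26.7]
```

View pics/s11.png

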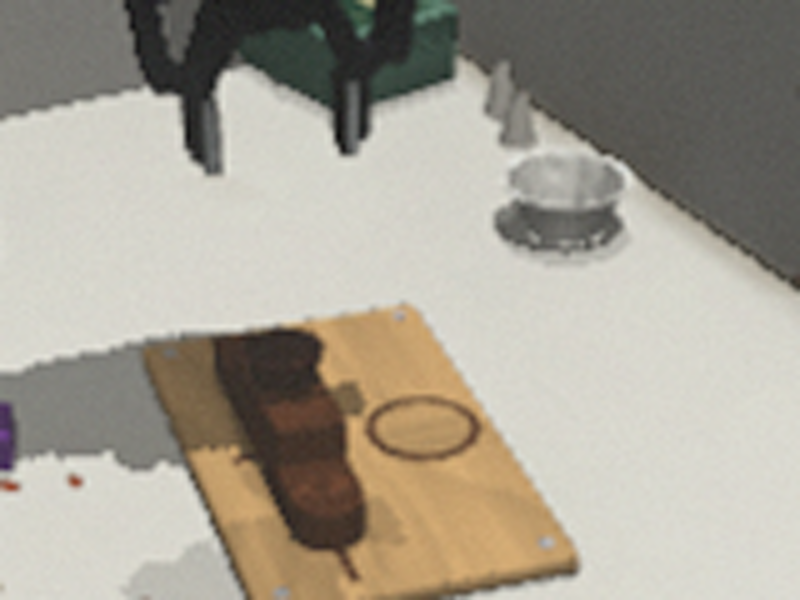

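The cup stands mouth up on the middle of the grooved bar at (285,362). Next I'll turn the jaws by 90°, so that they lie along the line when the jar is set down.

```bash
python3 -m crank '[[[0,0,-5,0,0,-4,65],[0,0,-5,0,0,-8,65],[0,0,-5,0,0,-8,65],[0,0,-5,0,0,-8,65],[0,0,-5,0,0,-8,65],[0,0,-5,0,0,-8,65],[0,0,0,0,0,-8,65],[0,0,0,0,0,-8,65],[0,0,0,0,0,-8,65],[0,0,0,0,0,-8,65],[0,0,0,0,0,-8,65],[0,0,0,0,0,-6,65],[0,0,0,0,0,0,65],[0,0,0,0,0,0,65]]]'
python3 -c "
from meas import *
go(408,316.3,180,78.95)"
```

```text
time: 30.7
tool_pos: [0.4748, 0.019, 0.2016]
tool_rot: [0.097, 0.995, 0.0, -0.001]
contact_force: [-0.6, 0.9, -0.3]
finger_gap: 0.0649
t30.70 tcp [474.8  19.  201.6] head 78.8 tilt [-0.002  0.   ] gap 64.9 F [-0.6  0.9 -0.3] q [-0.12  0.21 -0.43  0.93  0.    0.08]
  shift now-axes [123.  278.7  21.8]  turn z -0.1
  shift after-turn axes [122.5 279.   21.6]
```

```bash
python3 -m crank '[[[7,16,0,0,0,0,65],[14,31,0,0,0,0,65],[14,31,0,0,0,0,65],[14,32,0,0,0,0,65],[14,32,0,0,0,0,65],[14,32,0,0,0,0,65],[14,32,0,0,0,0,65],[14,32,0,0,0,0,65],[12,27,5,0,0,0,65],[5.5,14,10,0,0,0,65],[0,0,5,0,0,0,65],[0,0,0,0,0,0,65],[0,0,0,0,0,0,65]]]'
python3 -c "
from meas import *
go(408,316.3,78,78.95)
p,d=snap('scene','12');cv2.imwrite('pics/s12.png',cv2.resize(p[60:180,100:260,::-1],(800,600),interpolation=2))
p,d=snap('top','12');cv2.imwrite('pics/t12.png',cv2.resize(p[140:260,190:350,::-1],(800,600),interpolation=2))"
```

```text
time: 32.0
tool_pos: [0.4087, 0.3151, 0.1824]
tool_rot: [0.097, 0.995, -0.001, -0.0]
contact_force: [1.0, -0.2, 0.6]
finger_gap: 0.0654
t32.00 tcp [408.7 315.1 182.4] head 78.9 tilt [-0.001 -0.001] gap 65.4 F [ 1.  -0.2  0.6] q [ 0.51  0.3  -0.36  0.91 -0.    0.71]
  shift now-axes [  0.8   1.2 104.4]  turn z -0.1
  shift after-turn axes [  0.9   1.1 104.4]
```

View pics/s12.png

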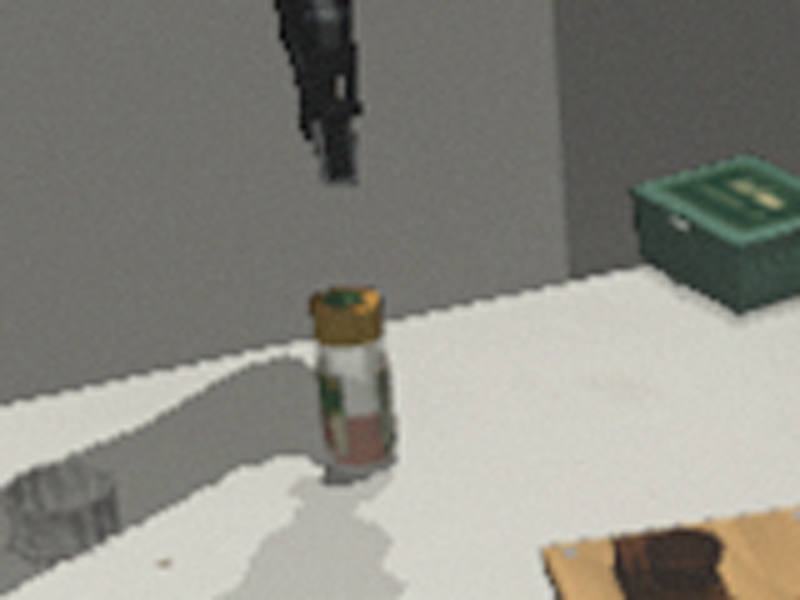

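View pics/t12.png

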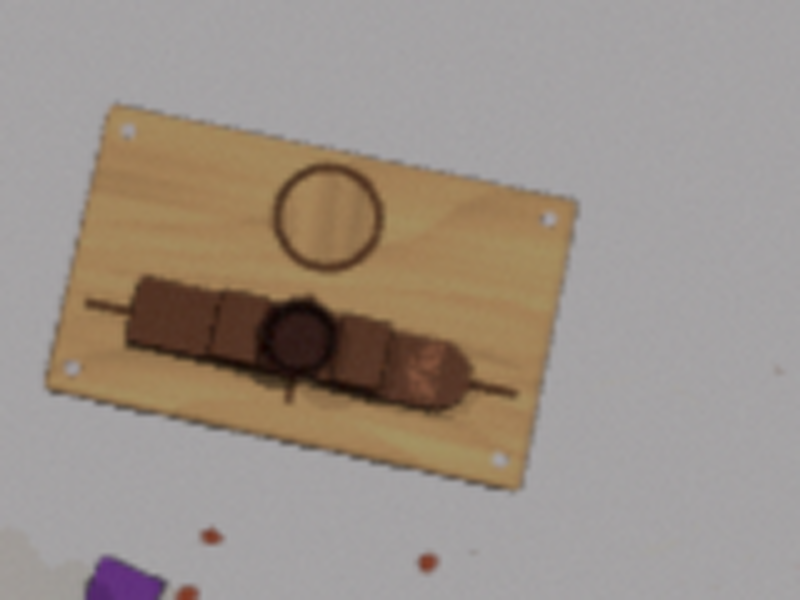

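The stack looks right in the top view: the cup at (298,335) is in the middle, over the cross mark. The gripper is over the jar's cap at (347,300) in the scene crop. I'll grip the cap.

```bash
python3 -m crank '[[[1,1,20,0,0,0,65],[0,0,30,0,0,0,65],[0,0,25,0,0,0,65],[0,0,15,0,0,0,65],[0,0,9,0,0,0,65],[0,0,4,0,0,0,62],[0,0,0,0,0,0,56],[0,0,0,0,0,0,50],[0,0,0,0,0,0,46],[0,0,0,0,0,0,43],[0,0,0,0,0,0,40],[0,0,0,0,0,0,36],[0,0,0,0,0,0,36],[0,0,0,0,0,0,36]]]' 40
```

```text
time: 33.5
tool_pos: [0.4083, 0.3178, 0.0806]
tool_rot: [0.096, 0.995, 0.0, 0.001]
contact_force: [0.2, -0.1, 6.4]
finger_gap: 0.0401
```

```bash
python3 -m crank '[[[0,0,-8,0,0,0,36],[0,0,-20,0,0,0,36],[0,0,-30,0,0,0,36],[0,0,-30,0,0,0,36],[0,0,-22,0,0,0,36],[0,0,0,0,0,0,36],[0,0,0,0,0,0,36]]]'
python3 -c "
from meas import *
go(548.6,5.6,150,78.95)
p,d=snap('scene','13');cv2.imwrite('pics/s13.png',cv2.resize(p[0:180,80:320,::-1],(800,600),interpolation=2))"
```

```text
time: 34.2
tool_pos: [0.4078, 0.3175, 0.1899]
tool_rot: [0.096, 0.995, 0.0, 0.0]
contact_force: [-0.3, -0.3, -1.7]
finger_gap: 0.04
t34.20 tcp [407.8 317.5 189.9] head 79.0 tilt [0.001 0.   ] gap 40.0 F [-0.3 -0.3 -1.7] q [ 0.52  0.3  -0.34  0.93  0.    0.71]
  shift now-axes [-197.8 -279.2   39.9]  turn z 0.0
  shift after-turn axes [-197.9 -279.1   39.9]
```

View pics/s13.png

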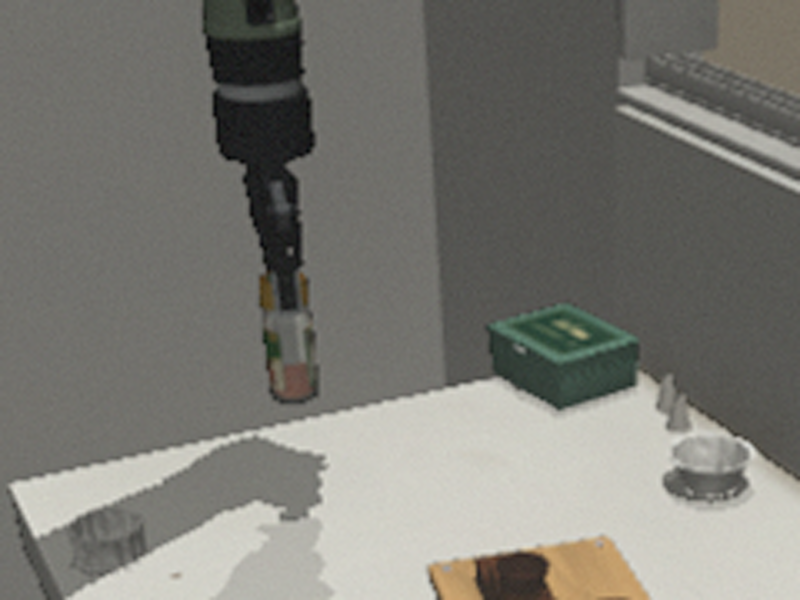

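The jar hangs upright (scene crop (290,340)), its bottom about 110 mm up. I'll carry it to the ring, passing beside the stack.

```bash
python3 -m crank '[[[-12,-12,0,0,0,0,36],[-22,-24,0,0,0,0,36],[-25,-28,0,0,0,0,36],[-25,-32,0,0,0,0,36],[-25,-32,0,0,0,0,36],[-25,-32,0,0,0,0,36],[-22,-32,0,0,0,0,36],[-18,-32,0,0,0,0,36],[-14,-28,0,0,0,0,36],[-7,-18,0,0,0,0,36],[-3,-9,10,0,0,0,36],[0,0,15,0,0,0,36],[0,0,0,0,0,0,36],[0,0,0,0,0,0,36],[0,0,0,0,0,0,36]]]'
python3 -c "
from meas import *
go(548.6,5.6,93,78.95)
p,d=snap('scene','14');cv2.imwrite('pics/s14.png',cv2.resize(p[60:240,140:380,::-1],(800,600),interpolation=2))"
```

```text
time: 35.75
tool_pos: [0.5487, 0.0064, 0.1648]
tool_rot: [0.096, 0.995, 0.0, -0.0]
contact_force: [0.3, -0.3, -0.7]
finger_gap: 0.0398
t35.75 tcp [548.7   6.4 164.8] head 79.0 tilt [-0.  0.] gap 39.8 F [ 0.3 -0.3 -0.7] q [-0.12  0.38 -0.3   0.9   0.    0.07]
  shift now-axes [-0.1 -0.8 71.8]  turn z 0.1
  shift after-turn axes [-0.  -0.8 71.8]
```

View pics/s14.png

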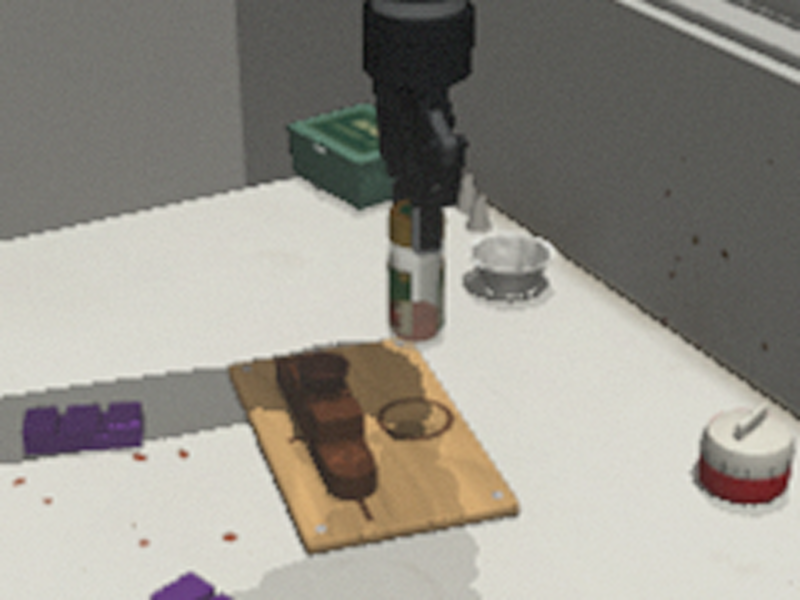

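The jar's base at (417,335) is directly above the ring at (416,418), and clear of the stack. I'll lower it.

```bash
python3 -m crank '[[[0,-0.8,15,0,0,0,36],[0,0,25,0,0,0,36],[0,0,15,0,0,0,36],[0,0,8,0,0,0,36],[0,0,4,0,0,0,36],[0,0,2.5,0,0,0,36],[0,0,1.5,0,0,0,36],[0,0,0,0,0,0,36],[0,0,0,0,0,0,36]]]'
```

```text
time: 36.7
tool_pos: [0.549, 0.0049, 0.0943]
tool_rot: [0.096, 0.995, -0.0, 0.0]
contact_force: [1.2, 0.1, -0.2]
finger_gap: 0.0402
```

```bash
python3 -m crank '[[[0,0,1,0,0,0,36],[0,0,1,0,0,0,36],[0,0,0,0,0,0,36],[0,0,0,0,0,0,36]]]'
```

```text
time: 37.1
tool_pos: [0.5492, 0.0048, 0.0926]
tool_rot: [0.096, 0.995, -0.0, 0.001]
contact_force: [-1.1, 0.4, 5.7]
finger_gap: 0.0402
```

```bash
python3 -m crank '[[[0,0,0,0,0,0,43],[0,0,0,0,0,0,47],[0,0,0,0,0,0,52],[0,0,0,0,0,0,58],[0,0,0,0,0,0,62],[0,0,0,0,0,0,62],[0,0,-5,0,0,0,62],[0,0,-15,0,0,0,62],[0,0,-30,0,0,0,62],[0,0,-35,0,0,0,62],[0,0,-30,0,0,0,62],[0,0,-15,0,0,0,62],[0,0,0,0,0,0,62]]]'
python3 -m crank '[[[0,20,0,0,0,0,62],[0,40,0,0,0,0,62],[0,40,0,0,0,0,62],[0,40,0,0,0,0,62],[0,40,0,0,0,0,62],[0,40,0,0,0,0,62],[0,30,0,0,0,0,62],[0,0,0,0,0,0,62],[0,0,0,0,0,0,62]]]'
python3 - <<'E'
from meas import *
p,d=snap('scene','15');cv2.imwrite('pics/s15.png',cv2.resize(p[90:240,180:380,::-1],(800,600),interpolation=2))
p2,d2=snap('top','15');cv2.imwrite('pics/t15.png',cv2.resize(p2[100:250,160:360,::-1],(800,600),interpolation=2))
for n,dd in(("scene",d),("top",d2)):
    P=pts3(n,dd)*1000
    B=np.stack([np.cos(np.radians(-11.05))*(P[...,0]-507.3)+np.sin(np.radians(-11.05))*(P[...,1]-14),-np.sin(np.radians(-11.05))*(P[...,0]-507.3)+np.cos(np.radians(-11.05))*(P[...,1]-14),P[...,2]],-1)
    for nm,z0,z1,xc,yc,rx,ry in(("bars",29,39,-30,0,35,110),("grooved",52,60,-30,0,30,60),("cup",71,82,-30,0,30,40),("jar",112,124,42,0,35,35)):
        k=(dd>0)&(B[...,2]>z0)&(B[...,2]<z1)&(abs(B[...,0]-xc)<rx)&(abs(B[...,1]-yc)<ry)
        if k.sum()<5: print(n,nm,k.sum());continue
        lo,hi=np.percentile(B[k],[1,99],axis=0);print(n,nm,k.sum(),"lo",lo.round(1),"hi",hi.round(1),"mid",((lo+hi)/2).round(1))
E
```

```text
time: 38.4
tool_pos: [0.5504, 0.0047, 0.2247]
tool_rot: [0.096, 0.995, -0.0, 0.003]
contact_force: [-0.1, -0.1, -0.4]
finger_gap: 0.0617
time: 39.3
tool_pos: [0.5956, 0.2505, 0.2202]
tool_rot: [0.095, 0.995, -0.001, -0.001]
contact_force: [0.7, -0.5, -0.3]
finger_gap: 0.0621
scene bars 258 lo [-49.9 -92.1  29.5] hi [-13.8  88.1  38.7] mid [-31.9  -2.   34.1]
scene grooved 160 lo [-49.3 -47.6  52.4] hi [-13.4  38.7  59.8] mid [-31.3  -4.5  56.1]
scene cup 82 lo [-51.4 -21.3  71.2] hi [-13.2  20.7  79.3] mid [-32.3  -0.3  75.2]
scene jar 142 lo [ 22.8 -21.6 112.9] hi [ 60.3  17.  122.2] mid [ 41.6  -2.3 117.6]
top bars 445 lo [-48.4 -89.   30.1] hi [-12.9  88.7  38.6] mid [-30.6  -0.1  34.4]
top grooved 298 lo [-47.8 -45.2  52.3] hi [-12.3  42.9  59.7] mid [-30.1  -1.1  56. ]
top cup 62 lo [-51.  -20.1  71.3] hi [-11.4  17.9  79. ] mid [-31.2  -1.1  75.2]
top jar 210 lo [ 24.4 -19.4 112.7] hi [ 62.6  17.  121.9] mid [ 43.5  -1.2 117.3]
```

View pics/s15.png

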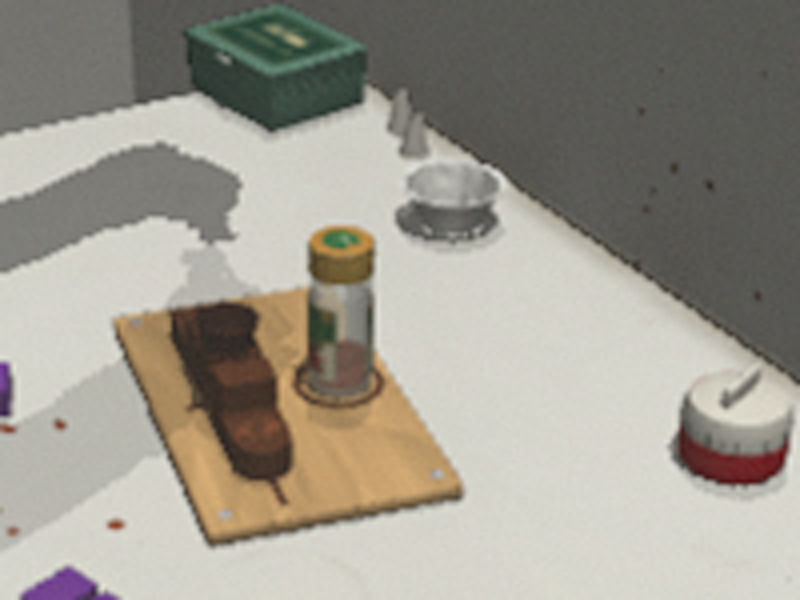

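View pics/t15.png

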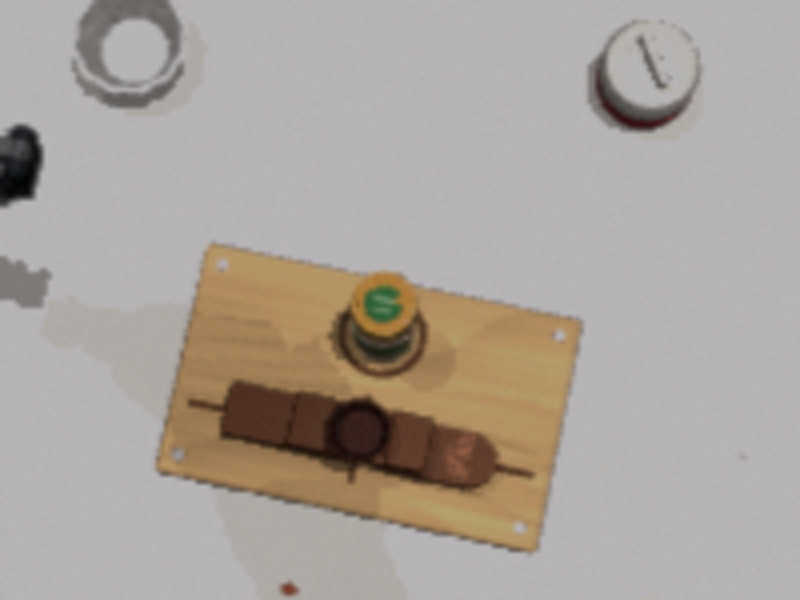

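Both views show all five pieces in place. The jar stands in the ring (top (383,335)), the cup is upright on the middle of the grooved bar (358,430), and the bars lie on the line with a small gap at the cross mark. The tart dish and timer haven't moved, and the arm is clear. I'll hand in.

```bash
python3 -c "
from h import *
robot.hand_in(); print(robot.get_state()['time'])"
```

```text
the job is handed in; nothing more can be done
the job is handed in; nothing more can be done
```

I built the display and handed it in after about 40 s of the 104 s allowed, with the arm raised well clear to the left. No verdict is reported.

| Piece | Last depth check (board frame, mm) | Target |
|---|---|---|
| Bottom bars (square-ended left, round-ended right) | x about -31, pair spans y -90 to +88 | x = -30, joint at y = 0 |
| Grooved bar | (-31, -1), top at z 56, 79° (board 79°) | (-30, 0) |
| Cup shell | (-32, -1), upright, rim at z 76 | middle of grooved bar |
| Spice jar | (42, -2), upright, top at z 118 | (42, 0) |

- **Spacing of the bottom bars:** the pair spans 178–181 mm overall, so their centres are about 90 mm apart (limit 102 mm).
- **Disagreements:** the two cameras differed by 1–2 mm. The one larger gap was the scene camera's -4.5 mm for the grooved bar's y, taken with the cup and jar partly hiding it; before they were in the way it read -0.8 mm, and the top camera reads -1.1 mm.
- **Failed checks:** the first colour-mask measurement of the placed round bar didn't work, because the line and highlights upset the mask. One top view was blocked by the arm. Depth checks replaced both.
- **Bystanders:** the timer and tart dish look unmoved in the last pictures, but I didn't measure them again.

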